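Load the clay extruder barrel into its bench stand and clamp it

TASK

Take the steel extruder barrel out of the wooden holder, bring its foot leaning under the yoke of the extruder stand into the bore of the foot cup, and straighten it so that it stands upright, fully home in the cup with its neck inside the yoke slot. Then turn the wing knob clockwise until it bites and the resistance rises sharply, give it about 15 degrees more without overtightening it, and let go. Leave the pestle, the pots and the carved figure alone.

Things in the scene. Friction and masses are not known exactly. Their poses are not given: they have to be found in the camera images.
- barrel: the part to load, loose, 0.26 to 0.5 kg, 165 mm long, round; origin at the centre of its foot, z axis towards the handle. From the foot up: cone from 18 to 30 mm diameter over 14 mm, steel cylinder of 30 mm diameter up to 80 mm, steel neck of 16 mm diameter up to 130 mm, wooden handle of 24 mm diameter up to 165 mm. Starts upright in one of the holder's two wells
- barrel_neck (a point): point on the barrel's axis in its neck, 102 mm above the foot
- barrel_handle (a point): centre of the barrel's wooden handle, 147.5 mm above the foot, where to grip it
- holder: fixed light wooden block 75 x 160 x 30 mm (its x, y, z), origin under its centre, with two wells of 39 mm diameter and 20 mm depth at y = -40 and +40 mm
- stand: fixed metal extruder stand; origin on the table under the bore's axis, z up; open side, where the barrel comes in, faces its own -x. Base 12 mm thick, x -90 to 100, y -95 to 65 mm; column at x 55 to 77 mm up to the yoke. The barrel's 30 mm cylinder passes neither down through the yoke slot nor upright under the yoke over the cup: it must enter leaning to -x by about 20 degrees
- cup_mouth (a point): centre of the mouth of the vertical bore in the foot cup (block 58 x 58 mm): 37 mm above the table. Bore 37 mm in diameter, 25 mm deep, flat floor 12 mm above the table, 3 mm chamfer at the mouth; axes as the stand's
- yoke_slot (a point): point on the bore's axis in the yoke slot, 114 mm above the table; stand's axes. Yoke: 102 to 126 mm high, all at x > -8 mm. Slot open to -x, closed at x = +9; prong on +y (outer side 33 mm) with a steel backing pad, its face at y = +9 to +12.5, set differently each time and not tracked; clamp housing on -y (face y = -17, back to -83, x -8 to 48 mm)
- jaw: sprung steel clamp jaw sliding along the stand's y out of the clamp housing, driven 8 mm per rad by the wing knob; origin at the centre of its 14 x 14 mm face, 114 mm above the table. At knob angle 0 the face is at y = -12 mm; it moves to +y and pushes the neck against the backing pad
- wing (a joint): angle of the wing knob, rad, grows when turned clockwise seen from above; starts loosened at 0 to 0.2, end stop 1.9. Turns freely against 0.15 N m of friction and stays where left. With the neck in the slot it bites somewhere between 0.6 and 1.1, depending on the backing pad; from there the torque climbs by about 0.7 N m per rad (some 90 N per rad on the neck)
- wing_grip (a point): the grip point of the wing knob, on its vertical axis 154 mm above the table (stand x = 14, y = -54 mm): middle of an upright grey bar 42 mm long, 14 mm thick, 30 mm high (139 to 169 mm). The point turns with the bar: its y axis runs along the bar, its x axis across the bar's thickness
- pestle: dark wooden pestle 120 mm tall, 28 mm thick, standing in the other well; leave it; origin under its foot
- pot_a: raw clay pot 72 mm wide, 75 mm tall; leave it; origin under its centre
- pot_b: terracotta pot 84 mm wide, 70 mm tall; leave it; origin under its centre
- figure: carved wooden figure 148 mm tall on a 72 mm round foot; leave it; origin under its centre
There are look-alikes about, which are no part of the job. What is meant by the barrel is not red, and is the smaller of those in its own colour.

How it is judged:
On the way, in this order (a step that is already met when the one before it is completed fails the run):
1. the barrel is lifted out of the holder (z of barrel in the frame of holder above 0.05 m), for 0.1 s.
2. the foot is inside the bore while the barrel leans (z of barrel in the frame of cup_mouth below -0.004 m and horizontal distance between barrel and cup_mouth below 0.018 m and angle between barrel's own z axis and vertical above 0.15 rad).
3. the barrel stands upright and fully home in the cup, its neck in the yoke slot (z of barrel in the frame of cup_mouth below -0.021 m and horizontal distance between barrel and cup_mouth below 0.006 m and angle between barrel's own z axis and vertical below 0.07 rad and horizontal distance between barrel_neck and yoke_slot below 0.008 m), for 0.2 s.
At the end, for the whole second after the job is handed in: The barrel is at rest, upright within 4 degrees, its foot within 4 mm of the bore's floor and within 6 mm of its axis, its neck within 8 mm of the bore's axis in the yoke slot, and the clamp jaw presses on the neck with more than 8 N (all of step 3 and contact force between jaw and barrel above 8 N and linear speed of barrel below 0.02 m/s); the robot touches nothing.
It fails at once if the clamp is overtightened (more than 55 N on the neck) (contact force between jaw and barrel above 55 N).
It fails at once if the pestle is disturbed (distance of pestle from where it was at the start of the episode above 0.03 m).
It fails at once if a pot or the figure is disturbed (distance of any of pot_a, pot_b, figure from where it was at the start of the episode above 0.03 m).
It also fails if it takes over 61 s, if anything falls off the work surface, if the arm or the gripper's body presses on something with over 40 N, if the wrist force passes 120 N, or if a joint passes its speed limit or range.

ROBOT

A 6-joint arm with a two-finger parallel gripper is mounted at the origin on the work surface. World frame = base frame: x ahead of the robot, y to its left, z up, the work surface at z = 0. Lengths are in m, angles in rad, forces in N, time in s.
With the tool pointing down it reaches from about 0.375 to 0.9 m from the base axis. Payload 3.1 kg.
Tool frame: the origin (TCP) lies midway between the tips of the shut fingers; the grasp point (between the pads) lies 19 mm behind it (pinch_z is the distance from the TCP to the grasp point, in m); z points along the fingers, y is the line along which they close (so a half turn about z gives the same grasp; the last joint's range is limited). The gripper opens to 85 mm and grips with 20 to 120 N. Pads are 22 mm wide; open, the fingers measure 114 mm over their backs; the gripper's body (76 mm by 85 mm) begins 54 mm behind the grasp point. The pads swing forward as they close: fully open they stand 13 mm farther back than shut.
Start: joints at [-1.278, 0.527, 1.433, -0, 1.181, -0.178], TCP at [0.284, -0.557, 0.231] pointing down, gripper open.
Joint ranges: [-3.08, 3.08], [-0.75, 2.2], [0.22, 2.44], [-1.43, 4.57], [0, 2.65], [-2.85, 2.85]. Speed limits (rad/s): [2.79, 2.79, 3.14, 3.14, 3.14, 3.14].

INTERFACE

Orientations are given as a unit quaternion [x, y, z, w].
In Python, from station import sense, snapshot, camera_params, sign_off, pinch_z gives the robot as it stands. The module is installed in compiled form; this text tells all that it offers.
- The arm moves only by the shell command python3 -m handwheel 'ROWS' [FORCE]. ROWS is JSON, a list that holds one entry, the list of rows, each a list of 7 numbers: the turn, a rotation vector about the tool's x, y, z in degrees, then the shift along the tool's x, y, z in m, then the opening, from 0 (shut) to 1 (fully open). A call has 1 to 20 rows; each row shifts and turns the commanded pose from where the row before left it, along the tool's axes as they then stand; what a row does not reach is not made up. A row lasts 1/8 s, in which the tool goes at most 62.5 mm and 10.7 degrees, less where a joint would pass 70% of its speed; a pose out of reach is approached as far as the arm can. A call with a gripper value outside its range is refused whole. The fingers move at their own pace and stop on an object; FORCE is the grip in N (left out, the last holds). Time passes only in rows, so rows that do not move let the fingers close. It gives the time, the measured TCP pose, the force, the opening and the grip force at its end, in the units of the state.
- sense(): the state, without advancing time (a new reading comes with each control period).
- snapshot(name): name is "scene" or "top" or "wrist"; returns the picture (420x560x3 uint8, red, green, blue); there is no depth.
- camera_params(name): a dict with "fx", "fy", "cx", "cy" (pixels), "world_to_cam" (4x4, takes a point from world to camera coordinates); the wrist camera has in their place "mount" (4x4, takes a point from camera to tool coordinates, whose origin is the TCP and whose axes are the flange's). Camera axes: x right, y down, z forward; pixel columns grow to the right and rows downward; lengths in m; the calibration is good to about 2 mm. A picture is of the moment at which its call begins: read the wrist's pose just before it. camera_params takes no time and is no camera call.
- sign_off(): hands the job in; it is judged then, once.
The state is a dict: "t": time; "q": joint angles; "qd": joint speeds; "tau": joint torques, N m; "tcp_pos": TCP position; "tool_rot": TCP orientation; "force": force on the tool from outside, world axes, zero at the start; "ft_torque": the same for the moment, N m; "finger_gap": opening from 0.0 (shut) to 1.0 (fully open); "gripper_force": force on a finger pad.
Only numpy, scipy, OpenCV 4.12 (cv2) and the standard library are available. Lean on these libraries where they do the work, as an engineer would, in place of code of your own. Each camera call takes 0.05 s, during which the arm holds its last target. There are 200 camera calls.

## Working session

There is one attempt and no reset: what is moved stays moved. The work goes in short steps, Python scripts to look and compute and a shell command to move; the robot and the scene stay as the last step left them, time stands still between calls to the robot, and variables do not carry over. Pictures are saved under pics/ and viewed, at most 13 in all, crops included, and the job is handed in when it is done.

```bash
mkdir -p pics; python3 - <<'E'
from station import *
import cv2,numpy as np
s=sense();print({k:np.round(s[k],3).tolist() for k in s}, pinch_z)
a=snapshot("scene");b=snapshot("top")
cv2.imwrite("pics/scene.png",a[:,:,::-1]);cv2.imwrite("pics/top.png",b[:,:,::-1])
for n in("scene","top","wrist"):
    c=camera_params(n);print(n,{k:np.round(c[k],4).tolist() for k in c})
E
```

```text
{'t': 0.0, 'q': [-1.278, 0.528, 1.434, -0.0, 1.181, -0.179], 'qd': [-0.0, 0.0, 0.001, 0.001, -0.001, 0.0], 'tau': [0.001, -44.235, -17.803, -0.0, 0.008, -0.0], 'tcp_pos': [0.283, -0.556, 0.23], 'tool_rot': [0.972, 0.233, -0.0, -0.001], 'force': [-0.525, 0.576, -0.361], 'ft_torque': [-0.003, 0.03, 0.009], 'gripper_force': 0.0, 'finger_gap': 0.999} 0.0187
scene {'fx': 499.7818, 'fy': 499.7818, 'cx': 275.4675, 'cy': 204.0676, 'world_to_cam': [[0.422, 0.9065, 0.0126, -0.2459], [0.5587, -0.2491, -0.7911, -0.2243], [-0.714, 0.3409, -0.6116, 1.9137], [0.0, 0.0, 0.0, 1.0]]}
top {'fx': 479.3137, 'fy': 479.3137, 'cx': 280.1568, 'cy': 211.0652, 'world_to_cam': [[-0.0192, -0.9995, -0.0239, 0.039], [-0.9933, 0.0218, -0.1139, 0.5951], [0.1143, 0.0216, -0.9932, 1.3204], [0.0, 0.0, 0.0, 1.0]]}
wrist {'fx': 320.0081, 'fy': 320.0081, 'cx': 279.6293, 'cy': 205.4199, 'mount': [[0.0005, -0.9611, -0.2762, 0.0709], [1.0, 0.0001, 0.0013, 0.001], [-0.0012, -0.2762, 0.9611, -0.1423], [0.0, 0.0, 0.0, 1.0]]}
```

View pics/scene.png

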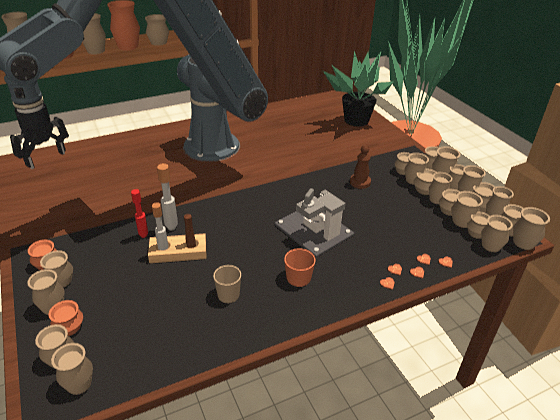

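View pics/top.png

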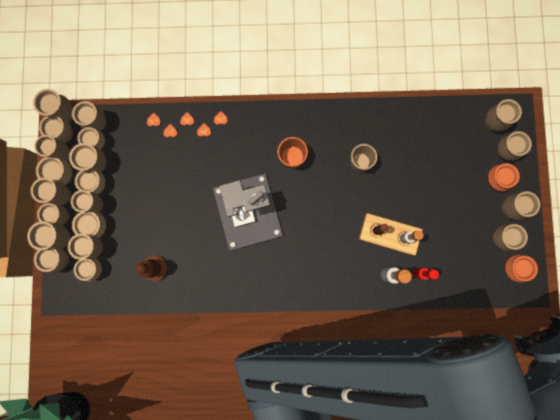

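Candidates for the barrel, by scene pixel:
- Steel with wood handle in the holder (160,228).
- Larger steel with wood handle standing behind it (167,200).
- Red (139,213).
- Pestle (189,230), dark wood.

I choose the one in the holder at (160,228), which is the smaller steel one. I'll check it in a close crop next. The stand is at scene (315,220), top (245,210).

```bash
python3 - <<'E'
import cv2,numpy as np
a=cv2.imread("pics/scene.png");b=cv2.imread("pics/top.png")
def c(i,x,y,w,h):return cv2.resize(i[y:y+h,x:x+w],(400,300),interpolation=cv2.INTER_CUBIC)
o=np.vstack([np.hstack([c(a,120,160,133,100),c(a,262,165,107,80)]),np.hstack([c(b,350,200,107,80),c(b,197,167,107,80)])])
cv2.imwrite("pics/crop1.png",o)
E
```

```text
(no output)
```

View pics/crop1.png

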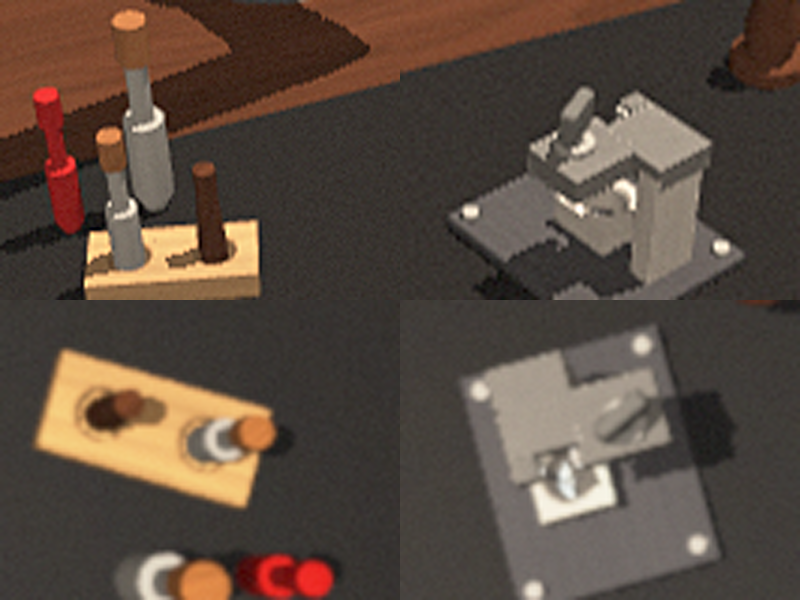

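The crop confirms the choice. The holder holds the small steel barrel with an orange-wood handle (well nearer the robot's right) and the dark pestle in the other well. The big steel and red ones stand outside. The stand's open side faces the robot, and its wing knob is on the -y side.

```bash
cat > h.py <<'E'
import cv2,numpy as np
from station import *
from scipy.spatial.transform import Rotation as R
def cam(n,s=None):
    c=camera_params(n);K=np.array([[c['fx'],0,c['cx']],[0,c['fy'],c['cy']],[0,0,1.]])
    if n!='wrist': return K,np.array(c['world_to_cam'])
    T=np.eye(4);T[:3,:3]=R.from_quat(s['tool_rot']).as_matrix();T[:3,3]=s['tcp_pos']
    return K,np.linalg.inv(T@np.array(c['mount']))
def ray(KW,p):
    K,W=KW;C=np.linalg.inv(W)
    return C[:3,3],C[:3,:3]@np.linalg.inv(K)@[p[0],p[1],1.]
def onz(KW,p,z):
    o,d=ray(KW,p);return o+d*(z-o[2])/d[2]
def tri(KW1,p1,KW2,p2):
    o1,d1=ray(KW1,p1);o2,d2=ray(KW2,p2);d1=d1/np.linalg.norm(d1);d2=d2/np.linalg.norm(d2)
    t=np.linalg.lstsq(np.c_[d1,-d2],o2-o1,rcond=None)[0];a=o1+t[0]*d1;b=o2+t[1]*d2
    return (a+b)/2,np.linalg.norm(a-b)
def proj(KW,P):
    K,W=KW;q=(W[:3,:3]@np.atleast_2d(P).T).T+W[:3,3];q=(K@q.T).T;return q[:,:2]/q[:,2:]
E
python3 - <<'E'
from h import *
a=cv2.imread("pics/scene.png");b=cv2.imread("pics/top.png");S=cam('scene');T=cam('top')
def blobs(i,m,roi,mn):
    x,y,w,h=roi;n,l,st,c=cv2.connectedComponentsWithStats(m[y:y+h,x:x+w].astype(np.uint8))
    return [(np.round(c[k]+[x,y],1).tolist(),st[k].tolist()) for k in range(1,n) if st[k,4]>=mn]
hb=cv2.cvtColor(b,cv2.COLOR_BGR2HSV);ha=cv2.cvtColor(a,cv2.COLOR_BGR2HSV)
print('top screws',blobs(b,(hb[...,2]>150)&(hb[...,1]<60),(205,165,85,90),3))
org=lambda h:(h[...,0]<15)&(h[...,1]>130)&(h[...,2]>110)
print('top handle',blobs(b,org(hb),(400,220,30,30),5))
print('scene handle',blobs(a,org(ha),(145,195,25,30),5))
print(tri(T,(418.8,235.6),S,(156.2,204.6)))
m=((hb[...,0]>12)&(hb[...,0]<28)&(hb[...,1]>90)&(hb[...,2]>130))[205:265,355:435].astype(np.uint8)
c=max(cv2.findContours(m,0,2)[0],key=cv2.contourArea)
box=cv2.boxPoints(cv2.minAreaRect(c))+[355,205];P=np.array([onz(T,p,.03) for p in box]);print(P.round(3),P.mean(0).round(4),[np.linalg.norm(P[i]-P[i-1]).round(3) for i in range(4)])
E
```

```text
top screws [([261.2, 178.6], [54, 11, 5, 6, 23]), ([239.7, 200.9], [11, 16, 52, 46, 1070]), ([235.0, 211.0], [29, 44, 3, 5, 9]), ([276.1, 231.7], [69, 64, 6, 6, 25]), ([232.2, 244.0], [25, 77, 5, 5, 23])]
top handle [([417.9, 234.9], [13, 11, 11, 10, 85])]
scene handle [([156.4, 208.5], [7, 7, 10, 15, 100]), ([145.0, 221.0], [0, 23, 1, 7, 7])]
(array([ 0.51050416, -0.32047224,  0.17626075]), np.float64(0.0017745736182416553))
[[ 0.513 -0.191  0.03 ]
 [ 0.588 -0.216  0.03 ]
 [ 0.536 -0.377  0.03 ]
 [ 0.462 -0.352  0.03 ]] [ 0.5246 -0.284   0.03  ] [np.float64(0.169), np.float64(0.079), np.float64(0.17), np.float64(0.079)]
```

```bash
python3 - <<'E'
from h import *
S=cam('scene');T=cam('top');s=sense()
px=[(218.4,191.1),(261.2,178.6),(276.1,231.7),(232.2,244)]
P=np.array([onz(T,p,.015) for p in px]);print(P.round(4))
print([np.linalg.norm(P[i]-P[i-1]).round(3) for i in range(4)])
c=P.mean(0)[:2];dx=(P[0]+P[1]-P[2]-P[3])[:2];dy=(P[0]+P[3]-P[1]-P[2])[:2]
f1=np.arctan2(dx[1],dx[0]);f2=np.arctan2(-dy[0],dy[1]);f=(f1+f2)/2;print('yaw',np.degrees([f1,f2]))
Rf=np.array([[np.cos(f),-np.sin(f)],[np.sin(f),np.cos(f)]]);o=c-Rf@[.005,-.015];print('origin',o)
print('screws in stand',((P[:,:2]-o)@Rf).round(4))
def st(x,y,z):return np.r_[o+Rf@[x,y],z]
for n,q in dict(cup=(0,0,.037),bar=(14,-54,.169),yoke=(77,33,.126),yk2=(-8,-83,.126)).items():
    q=st(q[0]*(.001 if n!='cup' else 1),q[1]*(.001 if n!='cup' else 1),q[2]);print(n,q.round(3),proj(T,q).round(1),proj(S,q).round(1))
print('big',tri(T,(403.5,276.5),S,(163,169)))
print('tool',R.from_quat(s['tool_rot']).as_matrix().round(3).tolist())
E
```

```text
[[0.66   0.2045 0.015 ]
 [0.6938 0.0802 0.015 ]
 [0.539  0.0399 0.015 ]
 [0.5065 0.1657 0.015 ]]
[np.float64(0.158), np.float64(0.129), np.float64(0.16), np.float64(0.13)]
yaw [14.39274082 14.8249043 ]
origin [0.59122084 0.13582079]
screws in stand [[ 0.0839  0.0491]
 [ 0.0852 -0.0797]
 [-0.0747 -0.0797]
 [-0.0744  0.0503]]
cup [0.591 0.136 0.037] [[241.6 213.4]] [[317.4 218.2]]
bar [0.618 0.087 0.169] [[255.1 196.8]] [[309.8 191.8]]
yoke [0.657 0.187 0.126] [[218.6 185.4]] [[346.3 202.9]]
yk2 [0.604 0.053 0.126] [[269.1 204.1]] [[296.3 204.2]]
big (array([ 0.41081238, -0.26957902,  0.21535879]), np.float64(0.00012890576687756152))
tool [[0.891, 0.454, -0.001], [0.454, -0.891, 0.002], [0.0, -0.002, -1.0]]
```

```bash
python3 -m handwheel '[[[0,0,0,0.031,-0.0107,-0.004,1],[0,0,0,0.031,-0.0107,-0.004,1],[0,0,0,0.031,-0.0107,-0.004,1],[0,0,0,0.031,-0.0107,-0.004,1],[0,0,0,0.031,-0.0107,-0.004,1],[0,0,0,0.031,-0.0107,-0.004,1],[0,0,0,0.031,-0.0107,-0.004,1],[0,0,0,0.031,-0.0107,-0.004,1],[0,0,0,0.031,-0.0107,-0.004,1],[0,0,0,0.031,-0.0107,-0.004,1],[0,0,-9.7,0,0,0,1],[0,0,-9.7,0,0,0,1],[0,0,-9.7,0,0,0,1],[0,0,-9.7,0,0,0,1],[0,0,-9.7,0,0,0,1],[0,0,-9.7,0,0,0,1],[0,0,-9.7,0,0,0,1],[0,0,-9.7,0,0,0,1],[0,0,0,0,0,0,1]]]' 40
python3 - <<'E'
from h import *
s=sense();print(s['tcp_pos'],R.from_quat(s['tool_rot']).as_matrix().round(3).tolist())
W=cam('wrist',s);w=snapshot('wrist');print(proj(W,[[.5105,-.3205,.175],[.5105,-.3205,.1575],[.5105,-.3205,.01]]).round(1))
cv2.imwrite('pics/w1.png',w[:,:,::-1])
E
```

```text
t: 2.48
tcp_pos: [0.511, -0.3208, 0.2708]
tool_rot: [0.612, 0.79, 0.0, -0.001]
force: [0.5, -0.1, 0.6]
finger_gap: 1.001
gripper_force: 0.0
[ 0.51097526 -0.32075638  0.27083788] [[-0.25, 0.968, -0.001], [0.968, 0.25, 0.001], [0.001, -0.001, -1.0]]
[[277.9 205.8]
 [278.  199.9]
 [278.5 169.6]]
```

View pics/w1.png

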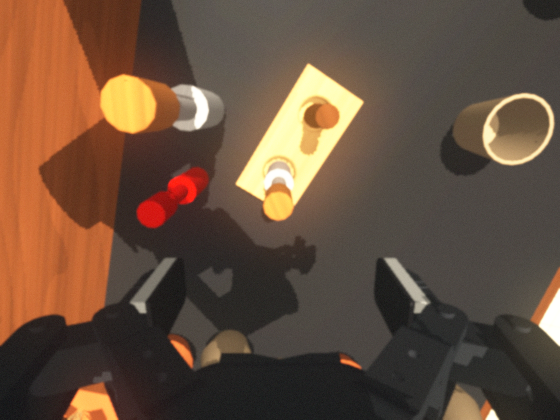

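The wrist view shows the small barrel's handle top at (278,204), against the predicted (278,206), so I'm centred. Descending to grip.

```bash
python3 -m handwheel '[[[0,0,0,0,0,0.0264,1],[0,0,0,0,0,0.0264,1],[0,0,0,0,0,0.0264,1],[0,0,0,0,0,0.0264,1],[0,0,0,0,0,0.0264,1],[0,0,0,0,0,0,0],[0,0,0,0,0,0,0],[0,0,0,0,0,0,0],[0,0,0,0,0,0,0],[0,0,0,0,0,0,0],[0,0,0,0,0,0,0],[0,0,0,0,0,0,0]]]' 70
```

```text
t: 4.03
tcp_pos: [0.5115, -0.3217, 0.1409]
tool_rot: [0.612, 0.791, -0.0, 0.001]
force: [-1.5, -1.2, 6.2]
finger_gap: 0.265
gripper_force: 68.5
```

```bash
python3 -m handwheel '[[[0,0,0,0,0,-0.01,0],[0,0,0,0,0,-0.02,0],[0,0,0,0,0,-0.04,0],[0,0,0,0,0,-0.04,0],[0,0,0,0,0,-0.04,0],[0,0,0,0.0423,0.0091,0,0],[0,0,0,0.0423,0.0091,0,0],[0,0,0,0.0423,0.0091,0,0],[0,0,0,0.0423,0.0091,0,0],[0,0,0,0.0423,0.0091,0,0],[0,0,0,0.0423,0.0091,0,0],[0,0,0,0.0423,0.0091,0,0],[0,0,0,0.0423,0.0091,0,0],[0,0,0,0.0423,0.0091,0,0],[0,0,0,0.0423,0.0091,0,0],[0,0,0,0,0,0,0]]]'
python3 - <<'E'
from h import *
s=sense();M=R.from_quat(s['tool_rot']).as_matrix();print(s['tcp_pos'],M.round(3).tolist())
W=cam('wrist',s);w=snapshot('wrist');cv2.imwrite('pics/w2.png',w[:,:,::-1])
f=np.radians(14.6);Rf=np.array([[np.cos(f),-np.sin(f)],[np.sin(f),np.cos(f)]]);o=np.array([.5912,.1358])
st=lambda x,y,z:np.r_[o+Rf@[x,y],z]
print(proj(W,[st(0,0,.037),st(-.029,.029,.037),st(-.029,-.029,.037),st(-.008,.033,.126),st(-.008,-.083,.126),st(.014,-.054,.169),s['tcp_pos']+M[:,2]*.131]).round(1).tolist())
E
```

```text
t: 6.02
tcp_pos: [0.4913, 0.1142, 0.2888]
tool_rot: [0.61, 0.792, -0.0, -0.001]
force: [-0.4, -0.5, -4.8]
finger_gap: 0.266
gripper_force: 69.3
[0.49129708 0.11424291 0.28879461] [[-0.256, 0.967, -0.002], [0.967, 0.256, 0.001], [0.002, -0.002, -1.0]]
[[360.8, 175.1], [338.9, 151.6], [336.3, 197.5], [377.7, 158.2], [367.9, 268.7], [407.7, 261.8], [278.4, 194.9]]
```

View pics/w2.png

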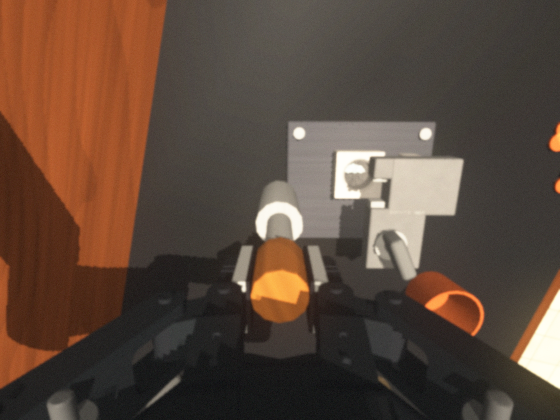

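The wrist view shows the barrel held vertically (handle (280,280), foot near (278,190)). The cup top is at about (335–385, 151–198), and screws are at (299,133) and (426,133). The bar points from (392,240) to (408,272). I'll measure the cup precisely against the prediction.

```bash
cat >> h.py <<'E'
f=np.radians(14.6);Rf=np.array([[np.cos(f),-np.sin(f)],[np.sin(f),np.cos(f)]]);o=np.array([.5912,.1358])
st=lambda x,y,z:np.r_[o+Rf@[x,y],z]
inst=lambda P:np.r_[(np.asarray(P)[:2]-o)@Rf,P[2]]
E
python3 - <<'E'
from h import *
s=sense();W=cam('wrist',s);b=cv2.imread('pics/w2.png');h=cv2.cvtColor(b,cv2.COLOR_BGR2HSV)
g=cv2.GaussianBlur(h[...,2],(3,3),0).astype(float)
def edge(a,b):
    a=np.array(a,float);b=np.array(b,float);n=60;t=np.linspace(0,1,n)[:,None];p=a+(b-a)*t
    v=cv2.remap(g.astype(np.float32),p[:,0].astype(np.float32)[None],p[:,1].astype(np.float32)[None],1)[0]
    th=(v[0]+v[-1])/2;k=np.argmax((v>th)!=(v[0]>th));return p[k]
def show(n,ps,z): print(n,[ (p.round(1).tolist(),(inst(onz(W,p,z))*1000).round(1)[:2].tolist()) for p in ps])
show('cup -x edge (-29)',[edge((326,v),(343,v)) for v in(165,175,185)],.037)
show('cup +y edge (29)',[edge((u,142),(u,158)) for u in(342,350,358)],.037)
show('cup -y edge (-29)',[edge((u,207),(u,193)) for u in(342,348,355)],.037)
m=(h[...,2]>150)&(h[...,1]<60)
n,l,stt,c=cv2.connectedComponentsWithStats(m[120:145,285:440].astype(np.uint8))
show('screws (-75,50)(85,50)',[c[k]+[285,120] for k in range(1,n) if stt[k,4]>15],.014)
show('base -x edge(-90)',[edge((280,v),(296,v)) for v in(150,175,220)],.012)
show('base +y edge(65)',[edge((u,115),(u,129)) for u in(320,360,400)],.012)
show('foot',[np.array((278.4,190))],.158)
E
```

```text
cup -x edge (-29) [([335.8, 165.0], [-31.9, 10.4]), ([334.9, 175.0], [-32.3, -2.2]), ([334.6, 185.0], [-32.0, -14.9])]
cup +y edge (29) [([342.0, 150.4], [-25.2, 28.3]), ([350.0, 150.4], [-15.5, 28.3]), ([358.0, 150.4], [-5.7, 28.3])]
cup -y edge (-29) [([342.0, 198.7], [-21.7, -32.7]), ([348.0, 198.7], [-14.1, -32.7]), ([355.0, 198.5], [-5.2, -32.4])]
screws (-75,50)(85,50) [([299.0, 132.3], [-76.8, 48.3]), ([352.2, 135.3], [-8.9, 44.8]), ([425.5, 133.2], [84.3, 47.7])]
base -x edge(-90) [([287.9, 150.0], [-90.7, 25.8]), ([287.6, 175.0], [-90.7, -7.1]), ([290.3, 220.0], [-86.3, -70.1])]
base +y edge(65) [([320.0, 121.4], [-50.4, 61.8]), ([360.0, 121.2], [0.3, 62.3]), ([400.0, 121.4], [51.0, 62.2])]
foot [([278.4, 190.0], [-102.4, 7.1])]
```

```bash
python3 -m handwheel '[[[-8,0,0,0,0,0,0],[-8,0,0,0,0,0,0],[-8,0,0,0,0,0,0],[0,0,0,-0.0009,-0.0003,0.0216,0],[0,0,0,-0.0009,-0.0003,0.0216,0],[0,0,0,-0.0009,-0.0003,0.0216,0],[0,0,0,-0.0009,-0.0003,0.0216,0],[0,0,0,-0.0009,-0.0003,0.0216,0],[0,0,0,-0.0009,-0.0003,0.0216,0],[0,0,0,0,0,0,0],[0,0,0,0,0,0,0]]]'
python3 - <<'E'
from h import *
s=sense();M=R.from_quat(s['tool_rot']).as_matrix();print((inst(s['tcp_pos'])*1000).round(1),(inst(s['tcp_pos']+.131*M[:,2])*1000).round(1),'lean',np.degrees(np.arccos(-M[2,2])))
print('tool in stand',(np.r_[np.c_[Rf.T,[0,0]],[[0,0,1]]]@M).round(3).tolist())
w=snapshot('wrist');a=snapshot('scene')
cv2.imwrite('pics/w3.png',w[:,:,::-1]);cv2.imwrite('pics/s3.png',a[:,:,::-1])
o=np.hstack([cv2.resize(w[80:290,220:430,::-1],(400,400),interpolation=2),cv2.resize(a[145:265,255:375,::-1],(400,400),interpolation=2)]);cv2.imwrite('pics/c3.png',o)
E
```

```text
t: 7.45
tcp_pos: [0.543, 0.1184, 0.1702]
tool_rot: [0.599, 0.774, 0.164, 0.127]
force: [-1.0, 0.2, -5.2]
finger_gap: 0.261
gripper_force: 69.9
[-51.   -4.7 170.2] [ 2.1 -4.7 50.4] lean 23.90680602811084
tool in stand [[0.001, 0.914, 0.405], [1.0, -0.001, 0.0], [0.001, 0.405, -0.914]]
```

View pics/c3.png

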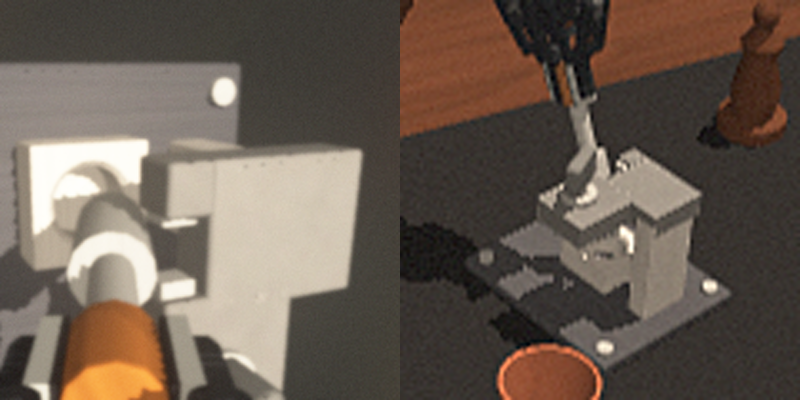

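The crop shows the leaning barrel with its foot over the bore (crop ~ (90,190)). The shoulder is clear left of the yoke prongs and the neck is aimed at the slot. Re-measuring the cup here.

```bash
python3 - <<'E'
from h import *
s=sense();M=R.from_quat(s['tool_rot']).as_matrix();W=cam('wrist',s);print((inst(s['tcp_pos'])*1000).round(1),(inst(s['tcp_pos']+.131*M[:,2])*1000).round(1))
b=cv2.imread('pics/w3.png');g=cv2.GaussianBlur(cv2.cvtColor(b,cv2.COLOR_BGR2GRAY),(3,3),0).astype(np.float32)
def edge(a,b):
    p=np.linspace(a,b,60).astype(np.float32);v=cv2.remap(g,p[None,:,0],p[None,:,1],1)[0]
    k=np.argmax(np.abs(np.convolve(v,[1,1,1,-1,-1,-1],'valid')))+2;return p[k]
def show(n,ps,z): print(n,[ (np.round(p,1).tolist(),(inst(onz(W,p,z))*1000).round(1)[:2].tolist()) for p in ps])
show('-x edge',[edge((222,v),(238,v)) for v in(165,175,185)],.037)
show('+x edge',[edge((290,v),(304,v)) for v in(157,160,163)],.037)
show('+y edge',[edge((u,146),(u,162)) for u in(240,255,275)],.037)
show('-x edge base',[edge((u,105),(u,121)) for u in(240,260,300)],.012)
show('screw 85,50',[(220+223/1.905,80+92/1.905)],.014)
# barrel shoulder centre and handle top centre vs tool model
P=lambda sfoot:s['tcp_pos']+(.131-sfoot)*M[:,2]
print('pred foot, shoulder80, neck130, top165',proj(W,[P(0),P(.08),P(.13),P(.165)]).round(1).tolist())
# measured: widths of cylinder rows
for v in (205,215,232,250): 
    print(v,g[v,245:320:3].astype(int).tolist())
E
```

```text
[-51.   -4.4 170.6] [ 2.2 -4.4 50.9]
-x edge [([235.3000030517578, 165.0], [-32.0, 22.4]), ([235.60000610351562, 175.0], [-32.1, 13.8]), ([235.60000610351562, 185.0], [-32.5, 5.0])]
+x edge [([297.3999938964844, 157.0], [27.3, 26.1]), ([297.3999938964844, 160.0], [27.3, 23.3]), ([293.6000061035156, 163.0], [23.4, 20.7])]
+y edge [([240.0, 155.5], [-27.6, 30.3]), ([255.0, 154.39999389648438], [-14.0, 30.5]), ([275.0, 153.3000030517578], [4.9, 30.5])]
-x edge base [([240.0, 112.30000305175781], [-18.6, 65.6]), ([260.0, 112.5999984741211], [0.6, 65.4]), ([300.0, 112.30000305175781], [42.3, 65.7])]
screw 85,50 [([337.1, 128.3], [84.7, 49.8])]
pred foot, shoulder80, neck130, top165 [[278.6, 195.1], [278.4, 226.0], [278.1, 260.6], [277.8, 301.0]]
205 [175, 176, 170, 160, 141, 113, 133, 206, 238, 245, 247, 246, 245, 243, 243, 226, 197, 177, 106, 81, 81, 81, 81, 87, 90]
215 [174, 177, 174, 174, 203, 244, 245, 246, 226, 159, 148, 160, 173, 191, 228, 244, 246, 245, 227, 99, 80, 79, 80, 90, 89]
232 [100, 76, 76, 77, 116, 153, 149, 115, 110, 125, 143, 155, 167, 177, 183, 187, 237, 245, 214, 129, 220, 246, 246, 247, 247]
250 [153, 152, 116, 49, 61, 72, 77, 86, 94, 98, 103, 106, 112, 116, 122, 122, 120, 116, 99, 73, 53, 114, 154, 155, 157]
```

```bash
python3 -m handwheel '[[[0,0,0,0.004,0,0,0],[0,0,0,0,-0.0025,0.006,0],[0,0,0,0,-0.0025,0.006,0],[0,0,0,0,-0.0025,0.006,0],[0,0,0,0,-0.0015,0.004,0],[0,0,0,0,-0.0012,0.0026,0],[0,0,0,0,0,0,0]]]'
python3 - <<'E'
from h import *
s=sense();M=R.from_quat(s['tool_rot']).as_matrix();print((inst(s['tcp_pos'])*1000).round(1),(inst(s['tcp_pos']+.131*M[:,2])*1000).round(1),s['force'],s['ft_torque'])
E
```

```text
t: 8.43
tcp_pos: [0.5432, 0.1229, 0.1432]
tool_rot: [0.598, 0.774, 0.164, 0.127]
force: [0.5, -0.1, -4.7]
finger_gap: 0.256
gripper_force: 70.1
[-49.7  -0.4 143.2] [ 3.6 -0.4 23.5] [ 0.46988994 -0.12942087 -4.66515302] [-0.22904407  0.65251685  0.00774531]
```

```bash
python3 -m handwheel '[[[0,0,0,0,-0.0016,0.0037,0],[4,0,0,0,0.009,0.0005,0],[4,0,0,0,0.0083,0.0008,0],[4,0,0,0,0.008,0.0008,0],[0,0,0,0,0,0,0],[0,0,0,0,0,0,0]]]'
python3 - <<'E'
from h import *
s=sense();M=R.from_quat(s['tool_rot']).as_matrix();print((inst(s['tcp_pos'])*1000).round(1),(inst(s['tcp_pos']+.131*M[:,2])*1000).round(1),s['force'],s['ft_torque'],np.degrees(np.arccos(-M[2,2])))
E
```

```text
t: 9.18
tcp_pos: [0.5661, 0.1292, 0.1457]
tool_rot: [0.608, 0.787, 0.083, 0.064]
force: [-0.4, 0.4, -6.2]
finger_gap: 0.263
gripper_force: 70.2
[-26.   -0.  145.7] [ 1.2  0.  17.6] [-0.44584455  0.43702347 -6.16539587] [-0.05564377  0.32851373  0.00801857] 11.995517048872479
```

```bash
python3 -m handwheel '[[[4,0,0,0,0.0087,0.0015,0],[4,0,0,0,0.008,0.0009,0],[3,0,0,0,0.0057,0.001,0],[0,0,0,0,0,0,0],[0,0,0,0,0,0,0]]]'
python3 - <<'E'
from h import *
s=sense();M=R.from_quat(s['tool_rot']).as_matrix();print((inst(s['tcp_pos'])*1000).round(1),(inst(s['tcp_pos']+.131*M[:,2])*1000).round(1),s['force'],s['ft_torque'],np.degrees(np.arccos(-M[2,2])))
w=snapshot('wrist');a=snapshot('scene')
cv2.imwrite('pics/w4.png',w[:,:,::-1])
o=np.hstack([cv2.resize(w[110:320,200:410,::-1],(400,400),interpolation=2),cv2.resize(a[145:265,255:375,::-1],(400,400),interpolation=2)]);cv2.imwrite('pics/c4.png',o)
E
```

```text
t: 9.8
tcp_pos: [0.5883, 0.1348, 0.1458]
tool_rot: [0.612, 0.791, 0.008, 0.005]
force: [-0.6, 0.5, -4.7]
finger_gap: 0.262
gripper_force: 70.2
[ -3.1  -0.2 145.8] [-0.7 -0.1 14.8] [-0.63417397  0.54884506 -4.70447175] [ 0.0370263  -0.01253609  0.01511139] 1.0668234986996181
```

View pics/c4.png

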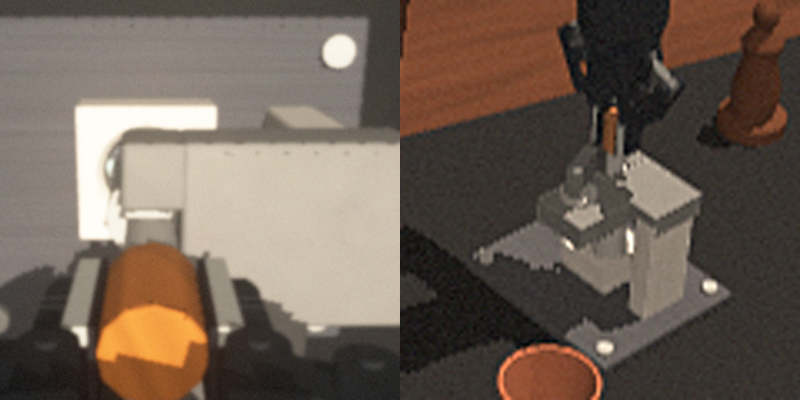

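The barrel is upright with its neck in the slot between the prongs, and no contact forces yet. Lowering the last 3 mm onto the floor.

```bash
python3 -m handwheel '[[[0.5,0,0,0,0.001,0.001,0],[0,0,0,0,0,0.001,0],[0,0,0,0,0,0.001,0],[0,0,0,0,0,0,0],[0,0,0,0,0,0,0]]]'
```

```text
t: 10.52
tcp_pos: [0.589, 0.135, 0.143]
tool_rot: [0.612, 0.791, 0.003, 0.002]
force: [-4.0, -1.7, -3.4]
finger_gap: 0.262
gripper_force: 70.3
```

```bash
python3 -m handwheel '[[[0,0,0,0,-0.0005,0.001,0],[0,0,0,0,0,0.0005,0],[0,0,0,0,0,0,0],[0,0,0,0,0,0,0]]]'
```

```text
t: 11.02
tcp_pos: [0.5891, 0.135, 0.1429]
tool_rot: [0.612, 0.791, 0.003, 0.003]
force: [-4.8, -0.5, 4.4]
finger_gap: 0.262
gripper_force: 71.2
```

```bash
python3 -m handwheel '[[[0,0,0,0,0,0,0.6],[0,0,0,0,0,0,0.6],[0,0,0,0,0,0,0.6],[0,0,0,0,0,0,0.6],[0,0,0,0,0,-0.01,0.6],[0,0,0,0,0,-0.03,0.6],[0,0,0,0,0,-0.03,0.6],[0,0,0,0,0,-0.03,0.6],[0,0,0,-0.01,0,-0.03,0.6],[0,0,0,-0.03,0,0,0.6],[0,0,0,-0.03,0,0,0.6],[0,0,0,0,0,0,0.6],[0,0,0,0,0,0,0.6]]]'
python3 - <<'E'
from h import *
s=sense();M=R.from_quat(s['tool_rot']).as_matrix();W=cam('wrist',s);print((inst(s['tcp_pos'])*1000).round(1),M.round(3).tolist(),s['force'],s['ft_torque'],s['q'][5])
print(proj(W,[st(-.0015,0,.177),st(-.0015,0,.13),st(.014,-.054,.169),st(.014,-.054,.139),st(-.0015,0,.037)]).round(1).tolist())
w=snapshot('wrist');cv2.imwrite('pics/w5.png',w[:,:,::-1])
E
```

```text
t: 12.65
tcp_pos: [0.6057, 0.0673, 0.272]
tool_rot: [0.612, 0.791, 0.004, 0.002]
force: [0.6, 0.3, -0.1]
finger_gap: 0.602
gripper_force: 0.0
[ -3.3 -70.  272. ] [[-0.251, 0.968, 0.008], [0.968, 0.251, 0.003], [0.001, 0.009, -1.0]] [ 0.6354388   0.34364342 -0.10245553] [-0.0052706  -0.00683041 -0.01459989] -0.3295067501120561
[[279.5, 112.2], [278.9, 112.3], [299.2, 184.0], [296.8, 176.7], [278.3, 112.5]]
```

View pics/w5.png

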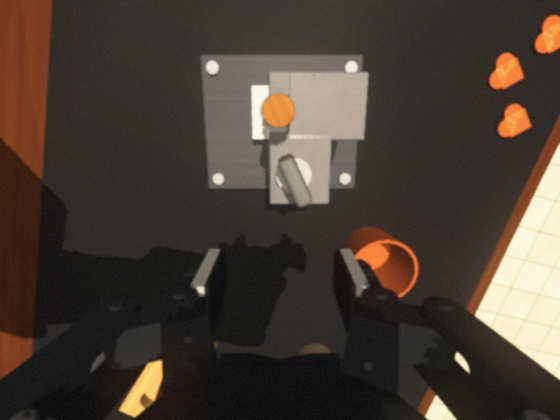

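The barrel's handle top is at (279,111), predicted (279.5,112), so it stands upright in the slot. The bar runs from about (287,158) to (304,203). Measuring its angle.

```bash
python3 - <<'E'
from h import *
s=sense();W=cam('wrist',s);b=cv2.imread('pics/w5.png')
c=b[140:215,262:337];cv2.imwrite('pics/c5.png',cv2.resize(c,(600,600),interpolation=2))
g=cv2.cvtColor(c,cv2.COLOR_BGR2GRAY)
print(g[10:72:4,14:56:2])
E
```

```text
[[170 171 173 171 170 172 170 171 172 172 172 173 176 176 171 173 170 169
  170 170 168]
 [170 167 167 167 157 130 115 119 149 168 169 172 175 175 172 170 170 166
  165 170 168]
 [171 152 104  81  89  92 119 128 111 152 213 214 196 175 170 173 169 169
  172 168 171]
 [167 126 103 135 147 153 159 162 149 132 174 228 231 230 226 199 175 170
  169 169 167]
 [156 109 106 134 155 159 160 162 161 152 132 197 228 229 229 230 217 180
  168 172 167]
 [138 124 101 113 138 151 157 163 163 163 147 131 197 227 231 230 229 215
  174 171 171]
 [130 123 119 100 119 141 155 155 159 161 163 146 133 209 231 231 230 223
  180 170 172]
 [187 175 122 119 104 116 140 154 154 161 162 161 147 136 209 226 228 213
  176 169 169]
 [137 207 173 126 113  97 121 141 153 157 156 160 160 145 137 213 220 181
  170 170 169]
 [159 146 190 145 123 111  97 118 144 154 155 158 159 157 143 130 166 169
  166 165 166]
 [164 163 164 117 102 109 112 104 123 147 153 153 159 157 152 139 129 161
  165 169 168]
 [165 164 164 156 120  87  82  81  94 126 146 153 154 158 154 151 134 131
  160 166 166]
 [159 162 162 165 162 134  88  86  78  97 125 145 152 151 153 154 149 134
  148 168 167]
 [153 151 153 154 153 154 115  80  78  76  96 130 145 151 147 142 130 120
  143 155 156]
 [ 33  35  38  33  34  32  38  38  37  33  43  76  94  93  72  54  55  52
   54  56  54]
 [ 41  36  30  33  32  33  35  36  40  34  42  48  44  41  44  50  54  51
   49  55  49]]
```

View pics/c5.png

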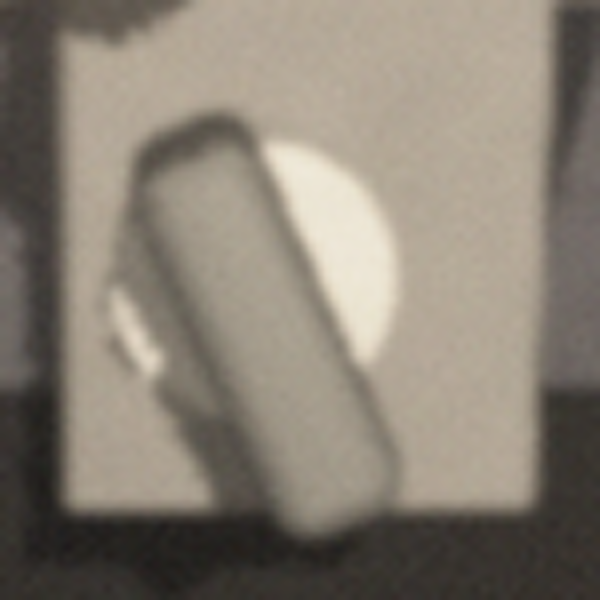

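The top face of the bar is clear: crop corners (140,190), (245,140), (400,465), (300,535). Centre is at (296,182).

```bash
python3 - <<'E'
from h import *
s=sense();W=cam('wrist',s);M=R.from_quat(s['tool_rot']).as_matrix()
c=[np.array(p)/8+[262,140] for p in((140,190),(245,140),(400,465),(300,535))]
P=np.array([onz(W,p,.169) for p in c]);Q=np.array([inst(p) for p in P])*1000;print(Q.round(1),Q.mean(0).round(1))
print([np.linalg.norm(P[i]-P[i-1]).round(4) for i in range(4)])
d=(P[2]+P[3]-P[0]-P[1]);dt=M.T@d;ds=Q[2]+Q[3]-Q[0]-Q[1];print('in tool: angle from -x',np.degrees(np.arctan2(dt[1],-dt[0])),'angle stand from -y',np.degrees(np.arctan2(ds[0],-ds[1])))
g=P.mean(0);g2=st(.0125,-.054,.169);print('move tool',(M.T@(g-s['tcp_pos']))[:2].round(4),(M.T@(g2-s['tcp_pos']))[:2].round(4),s['q'])
E
```

```text
[[ -1.4 -37.7 169. ]
 [  8.6 -32.9 169. ]
 [ 24.4 -65.1 169. ]
 [ 14.6 -72.3 169. ]] [ 11.5 -52.  169. ]
[np.float64(0.0381), np.float64(0.0111), np.float64(0.0358), np.float64(0.0122)]
in tool: angle from -x 25.435970898766765 angle stand from -y 25.433080125817956
move tool [0.0176 0.0139] [0.0156 0.0148] [-0.07364127  0.46042987  1.43291109  0.00353397  1.240205   -0.32952953]
```

```bash
python3 -m handwheel '[[[0,0,0,0.0166,0.0145,0,0.4],[0,0,-8.5,0,0,0,0.4],[0,0,-8.5,0,0,0,0.4],[0,0,-8.4,0,0,0,0.4],[0,0,0,0,0,0.03,0.4],[0,0,0,0,0,0.03,0.4],[0,0,0,0,0,0.03,0.4],[0,0,0,0,0,0.02,0.4],[0,0,0,0,0,0.018,0.4],[0,0,0,0,0,0,0.4],[0,0,0,0,0,0,0.4]]]'
python3 - <<'E'
from h import *
s=sense();M=R.from_quat(s['tool_rot']).as_matrix();print((inst(s['tcp_pos'])*1000).round(1),M.round(3).tolist(),s['force'],s['ft_torque'])
E
```

```text
t: 14.08
tcp_pos: [0.6176, 0.0874, 0.1446]
tool_rot: [0.423, 0.906, 0.003, 0.004]
force: [0.5, -0.3, 0.2]
finger_gap: 0.404
gripper_force: 0.0
[ 13.4 -53.5 144.6] [[-0.643, 0.766, 0.01], [0.766, 0.643, 0.002], [-0.005, 0.009, -1.0]] [ 0.52942611 -0.32349563  0.17337081] [ 0.02095528  0.02313561 -0.02336495]
```

```bash
python3 -m handwheel '[[[0,0,0,0,0,0,0.1],[0,0,0,0,0,0,0.1],[0,0,0,0,0,0,0.1],[0,0,0,0,0,0,0.1],[0,0,0,0,0,0,0.1]]]' 40
python3 - <<'E'
from h import *
s=sense();M=R.from_quat(s['tool_rot']).as_matrix();print((inst(s['tcp_pos'])*1000).round(1),(M.T@s['force']).round(2),(M.T@s['ft_torque']).round(3))
E
```

```text
t: 14.7
tcp_pos: [0.616, 0.0857, 0.1452]
tool_rot: [0.423, 0.906, 0.002, 0.003]
force: [-3.7, -3.8, 6.5]
finger_gap: 0.154
gripper_force: 42.1
[ 11.4 -54.8 145.2] [-0.61 -5.26 -6.52] [ 0.988 -0.136  0.107]
```

```bash
cat > t.py <<'E'
from h import *
s=sense();M=R.from_quat(s['tool_rot']).as_matrix();print('t',s['t'],(inst(s['tcp_pos'])*1000).round(1),'F',(M.T@s['force']).round(2),'T',(M.T@s['ft_torque']).round(3),'baryaw',np.degrees(np.arctan2(M[1,0],M[0,0])).round(2),'q6',round(s['q'][5],3))
E
python3 -m handwheel '[[[0,0,0,0,-0.002,0,0],[0,0,0,0,0,0,0],[0,0,0,0,0,0,0]]]' 80 >/dev/null; python3 t.py
python3 -m handwheel '[[[0,0,5,0,0,0,0],[0,0,5,0,0,0,0],[0,0,0,0,0,0,0]]]' >/dev/null; python3 t.py
python3 -m handwheel '[[[0,0,5,0,0,0,0],[0,0,5,0,0,0,0],[0,0,0,0,0,0,0]]]' >/dev/null; python3 t.py
```

```text
t 15.075 [ 11.3 -54.9 145.3] F [ 0.62 -1.5  -6.96] T [0.477 0.116 0.096] baryaw 129.96 q6 -0.742
t 15.45 [ 11.  -55.  145.3] F [ 0.22 -2.36 -7.37] T [ 0.647 -0.085  0.158] baryaw 119.96 q6 -0.567
t 15.825 [ 10.6 -55.1 145.3] F [-0.73 -2.09 -7.44] T [ 0.796 -0.141  0.136] baryaw 109.96 q6 -0.392
```

```bash
python3 -m handwheel '[[[0,0,4,0,0,0,0],[0,0,4,0,0,0,0],[0,0,0,0,0,0,0]]]' >/dev/null; python3 t.py
python3 -m handwheel '[[[0,0,4,0,0,0,0],[0,0,0,0,0,0,0]]]' >/dev/null; python3 t.py
python3 -m handwheel '[[[0,0,4,0,0,0,0],[0,0,0,0,0,0,0]]]' >/dev/null; python3 t.py
```

```text
t 16.2 [ 10.3 -55.1 145.3] F [-0.74 -3.45 -8.98] T [ 0.858 -0.397  0.119] baryaw 101.98 q6 -0.253
t 16.45 [ 10.1 -55.1 145.3] F [-1.03 -3.97 -8.59] T [ 0.89  -0.47   0.103] baryaw 97.98 q6 -0.183
t 16.7 [  9.9 -55.  145.3] F [-2.41 -4.99 -7.53] T [ 0.904 -0.527  0.045] baryaw 94.0 q6 -0.113
```

```bash
python3 -m handwheel '[[[0,0,4,0,0,0,0],[0,0,0,0,0,0,0]]]' >/dev/null; python3 t.py
python3 -m handwheel '[[[0,0,4,0,0,0,0],[0,0,0,0,0,0,0]]]' >/dev/null; python3 t.py
```

```text
t 16.95 [  9.8 -55.  145.3] F [-1.35 -4.6  -9.02] T [ 0.902 -0.587 -0.029] baryaw 90.01 q6 -0.044
t 17.2 [  9.6 -55.  145.3] F [-3.15 -3.8  -9.43] T [ 0.901 -0.648 -0.063] baryaw 86.02 q6 0.026
```

```bash
python3 -m handwheel '[[[0,0,4,0,0,0,0],[0,0,0,0,0,0,0],[0,0,0,0,0,0,0]]]' >/dev/null; python3 t.py
python3 - <<'E'
from h import *
w=snapshot('wrist');a=snapshot('scene');cv2.imwrite('pics/w6.png',w[:,:,::-1]);cv2.imwrite('pics/c6.png',np.hstack([cv2.resize(w[20:320,100:400,::-1],(400,400),interpolation=2),cv2.resize(a[145:265,255:375,::-1],(400,400),interpolation=2)]))
E
```

```text
t 17.575 [  9.5 -54.9 145.2] F [-3.14 -4.23 -8.65] T [ 0.923 -0.713 -0.086] baryaw 82.05 q6 0.095
```

View pics/c6.png

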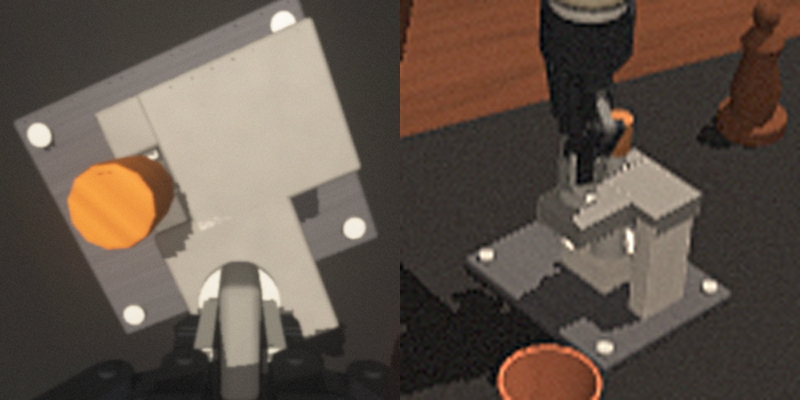

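The bar is aligned in the fingers, with no slip, and the barrel stands in the slot. Torque has dropped about 0.2 N m since yaw 98°. I'll confirm the slope with a few small steps before letting go.

```bash
python3 t.py; python3 -m handwheel '[[[0,0,2,0,0,0,0]]]' >/dev/null; python3 t.py
python3 -m handwheel '[[[0,0,2,0,0,0,0]]]' >/dev/null; python3 t.py
python3 -m handwheel '[[[0,0,0,0,0,0,0]]]' >/dev/null; python3 t.py
```

```text
t 17.675 [  9.5 -54.9 145.2] F [-2.98 -5.2  -9.32] T [ 0.878 -0.69   0.012] baryaw 82.05 q6 0.095
t 17.8 [  9.4 -54.9 145.2] F [ -3.59  -4.7  -10.15] T [ 0.892 -0.689 -0.333] baryaw 80.06 q6 0.13
t 17.925 [  9.3 -54.8 145.3] F [-3.16 -4.86 -9.8 ] T [ 0.942 -0.747 -0.468] baryaw 78.06 q6 0.165
t 18.05 [  9.3 -54.9 145.3] F [-3.72 -5.01 -9.88] T [ 0.883 -0.712 -0.245] baryaw 78.09 q6 0.165
```

While moving, torque is −0.33 then −0.47 N m. That fits 0.15 friction plus roughly 0.25–0.3 from the spring, so about 20° past the bite and about 30 N on the neck. Letting go now.

```bash
python3 -m handwheel '[[[0,0,0,0,0,0,0.4],[0,0,0,0,0,0,0.4],[0,0,0,0,0,0,0.4],[0,0,0,0,0,0,0.4],[0,0,0,0,0,-0.01,0.4],[0,0,0,0,0,-0.03,0.4],[0,0,0,0,0,-0.03,0.4],[0,0,0,0,0,-0.03,0.4],[0,0,0,0,0,-0.03,0.4],[0,0,0,0,0,0,0.4],[0,0,0,0,0,0,0.4]]]'
python3 - <<'E'
from h import *
s=sense();W=cam('wrist',s);print(proj(W,[st(-.0015,0,.177),st(.014,-.054,.169)]).round(1).tolist())
w=snapshot('wrist');a=snapshot('scene');cv2.imwrite('pics/w7.png',w[:,:,::-1]);cv2.imwrite('pics/c7.png',np.hstack([cv2.resize(w[20:320,130:430,::-1],(400,400),interpolation=2),cv2.resize(a[145:265,255:375,::-1],(400,400),interpolation=2)]))
E
```

```text
t: 19.42
tcp_pos: [0.6136, 0.0854, 0.2733]
tool_rot: [0.777, 0.629, 0.004, 0.001]
force: [0.2, -0.4, 0.1]
finger_gap: 0.399
gripper_force: 0.0
[[231.2, 150.1], [282.4, 201.2]]
```

View pics/c7.png

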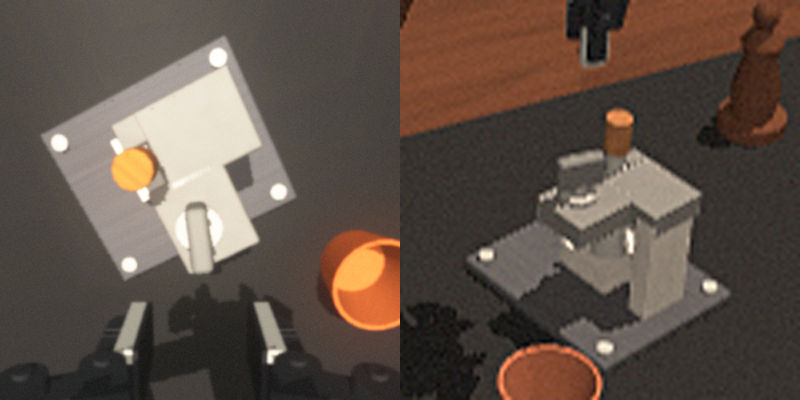

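The barrel stands upright in the slot, with its handle top at about (230,148) against a predicted (231,150). The wing bar stayed where I left it, still aligned with the tool, and the gripper is clear. Handing in.

```bash
python3 -c "
from station import *
print(sign_off())"
```

```text
the job is handed in; nothing more can be done
None
```

The barrel is upright and home in the cup with its neck clamped in the yoke slot. I turned the wing about 20° past the bite (roughly 30 N on the neck, estimated from torque), let go and handed the job in at about 19.5 s; no verdict came back.

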